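Find a rotor's heavy side and hold it down

TASK

Take the aluminium rotor on the balancing stand by its rim, turn it by hand to find which side is heavy by how it pushes back or sinks when let go, and then turn it heavy side straight down. Finish while still holding the rim pinched between the fingers, heavy side down and the rotor still, so that its light side at the top can be marked; leave the dish, the spare rotor and the wrench beside the stand where they lie.

Things in the scene. Friction and masses are not known exactly. Their poses are not given: they have to be found in the camera images.
- axle (a point): centre of the rotor: a plain aluminium disc on edge, 160 mm in diameter, 24 mm thick, centred here, 120 mm above the bench. Belongs to the fixed stand, does not turn: y axis along the axle, z up, x level in the disc's plane. On the -y face a hub (26 mm radius, to y = -26 mm), nut (12 mm radius, to y = -34 mm) and a ring of twelve equal pockets, which do not tell the heavy side
- rim_top (a point): highest point of the rim, 80 mm above the axle, in the disc's middle plane; fixed to the stand, does not turn. Here and along the upper rim fore and aft the disc is free, to be pinched across its 24 mm thickness; both faces are flat in the outer 50 mm
- bearing (a point): middle of the stand's round dry bearing (28 mm radius, 31 to 79 mm from the disc's middle plane, 120 mm up), on a column 46 mm wide and a base 150 by 150 by 16 mm. Its drag is 0.7 to 0.9 of the ballast's greatest pull: let go with the heavy side far out to a side, the rotor sinks (about 1 s) and stops 0.7 to 1.05 rad short of heavy side down; nearer to straight down or up it stays put
- rotor (a joint): turn of the rotor, rad (free to +-20): grows as the top of the rim goes towards the axle point's +x; 0 when the dark index line (3 mm) is at the top. A sealed 0.35 kg ballast 50 mm from the axle (0.17 N m) makes one side heavy, at another angle from the line each time, at the start never near straight down. Turning it slowly takes 0 to 5 N at the rim
- dish: bystander: closed white dish, 94 mm across and 16 mm high, lying beside the stand; origin at the centre of its underside
- spare: bystander: smaller spare rotor lying flat, 110 mm across, 38 mm high with its hub; origin at the centre of its underside
- wrench: bystander: steel wrench 150 mm long lying along its x axis; origin at the centre of its underside
Mind the look-alikes: they are no part of the job. What is meant by the part that bears axle is not blue, and is the larger of those in its own colour.

How it is judged:
On the way:
1. the rotor is turned by the fingers (contact force between the fingers and rotor above 0.5 N and (velocity of joint rotor above 0.1 rad/s or velocity of joint rotor below -0.1 rad/s)), for 0.05 s.
At the end, for the whole second after the job is handed in: Through the last second: the rotor's heavy side is within 0.3 rad of straight down, it turns slower than 0.1 rad/s, and its rim is pinched between the fingers with over 2 N (grasp point within 90 mm of the axle's centre and 12 mm of the disc's middle plane) (angle between ballast's own z axis and vertical below 0.3 rad and contact force between the fingers and rotor above 2 N and distance between the grasp point and axle below 0.09 m and y of the grasp point in the frame of axle between -0.012 and 0.012 m and velocity of joint rotor between -0.1 and 0.1 rad/s); the arm keeps its last pose, push and grip.
It fails at once if the dish, spare rotor or wrench is shifted by more than 30 mm (distance of any of dish, spare, wrench from where it was at the start of the episode above 0.03 m).
It also fails if it takes over 72 s, if anything falls off the work surface, if the arm or the gripper's body presses on something with over 40 N, if the wrist force passes 120 N, or if a joint passes its speed limit or range.

ROBOT

A 6-joint arm with a two-finger parallel gripper is mounted at the origin on the work surface. World frame = base frame: x ahead of the robot, y to its left, z up, the work surface at z = 0. Lengths are in m, angles in rad, forces in N, time in s.
With the tool pointing down it reaches from about 0.325 to 0.775 m from the base axis. Payload 5.5 kg.
Tool frame: the origin (TCP) lies at the very end of the fingers, on their centre line; the grasp point (between the pads) lies 19 mm behind it; z points along the fingers, y is the direction in which the jaws open and shut (so a half turn about z gives the same grasp; the last joint's range is limited). The gripper opens to 88 mm and grips with 3 to 60 N. Pads are 20 mm wide; open, the fingers measure 115 mm over their backs; the gripper's body (75 mm by 178 mm) begins 61 mm behind the grasp point.
Start: joints at [-1.28, 0.091, 1.231, -0, 1.82, -0.057], TCP at [0.204, -0.564, 0.223] pointing down, gripper open.
Joint ranges: [-2.87, 2.87], [-0.86, 2.18], [0.17, 2.46], [-1.51, 4.65], [0.06, 2.69], [-2.65, 2.65]. Speed limits (rad/s): [2.57, 2.57, 3.01, 3.14, 3.14, 3.14].

INTERFACE

Orientations are given as a unit quaternion [x, y, z, w].
In Python, from plant import env, vision, hand_in gives the robot as it stands.
- The arm moves only by the tool send_rows, never from a script. Its argument "deltas" is a list of rows, each an object with "xyz": the shift along the world's x, y, z each as a share of 0.5 m, from -1 to 1, a list of three; "rot": the turn, a rotation vector about the world's x, y, z each as a share of 30 degrees, from -1 to 1, a list of three; "grip": the opening, from 0 (shut) to 1 (fully open). A call has 1 to 10 rows; each row is the pose to reach, as a shift and turn from the pose measured when the call began; what a row does not reach only later rows make up. A row lasts 1/12 s, in which the tool goes at most 41.7 mm and 7.16 degrees, less where a joint would pass 70% of its speed; a pose out of reach is approached as far as the arm can. A call with a number of a shift or a turn outside -1 to 1 is refused whole. A call with a gripper value outside its range is refused whole. The fingers move at their own pace and stop on an object; "squeeze" is the grip in N (left out, the last holds). Time passes only in rows, so rows that repeat a pose let the fingers close. It gives the time, the measured TCP pose, the force and the opening at its end, in the units of the state.
- env.sense(): the state, without advancing time (a new reading comes with each control period).
- vision.grab_frame(name): name is "side" or "top" or "wrist"; returns the picture (400x640x3 uint8, blue, green, red); there is no depth.
- vision.calibration(name): a dict with "vertical_fov" (degrees; the focal length in pixels is half the picture's height over the tangent of half this angle, whatever the lens; pixels are square), "cx", "cy" (the principal point, pixels), "distortion" ([k1, k2, p1, p2, k3] as OpenCV has them; the pictures are not rectified), "eye" and "rotation" of the camera in the world; the wrist camera has in their place "hand_eye" (4x4, takes a point from camera to tool coordinates, whose origin is the TCP and whose axes are the flange's). Camera axes: x right, y up, looking along -z (the intrinsics and any distortion apply to the point x, -y, -z); pixel columns grow to the right and rows downward; lengths in m; the calibration is good to about 2 mm. A picture is of the moment at which its call begins: read the wrist's pose just before it. calibration takes no time and is no camera call.
- hand_in(): hands the job in, once; it reports no verdict.
The state is a dict: "time": time; "q": joint angles; "qvel": joint speeds; "joint_torque": joint torques, N m; "eef_pos": TCP position; "eef_rot": TCP orientation; "contact_force": force on the tool from outside, world axes, zero at the start; "torque": the same for the moment, N m; "gripper_width": opening from 0.0 (shut) to 1.0 (fully open).
Only numpy, scipy, OpenCV 4.12 (cv2) and the standard library are available. Lean on these libraries where they do the work, as an engineer would, in place of code of your own. Each camera call takes 0.05 s, during which the arm holds its last target. There are 200 camera calls.

## Working session

There is one attempt and no reset: what is moved stays moved. The work goes in short steps, Python scripts to look and compute and a tool call to move; the robot and the scene stay as the last step left them, time stands still between calls to the robot, and variables do not carry over. Pictures are saved under pics/ and viewed, about 8 in all and at most 12, crops included, and the job is handed in when it is done.

Besides the shell and the picture viewer there is one more tool, called after ">>>" in YAML: its name, and indented under it one key for each argument. send_rows: Moves the arm, as the interface text tells. Shift numbers are shares of 0.5 m and turn numbers shares of 30 degrees, none past 1 either way. Its arguments: {"type":"object","properties":{"deltas":{"type":"array","items":{"type":"object","properties":{"xyz":{"type":"array","items":{"type":"number"}},"rot":{"type":"array","items":{"type":"number"}},"grip":{"type":"number"}}}},"squeeze":{"type":"number"}},"required":["deltas"]}

```bash
mkdir -p pics; python3 - <<'E'
from plant import env, vision
import cv2
for n in("side","top"):
    cv2.imwrite(f"pics/{n}0.png",vision.grab_frame(n)); print(n,vision.calibration(n))
print(vision.calibration("wrist")); print(env.sense())
E
```

```text
side {'vertical_fov': 42.231325381584476, 'cx': 317.0814603748392, 'cy': 203.15338373591192, 'distortion': array([-0.11979346,  0.        ,  0.        ,  0.        ,  0.        ]), 'eye': array([0.19425497, 0.9286816 , 0.93432726]), 'rotation': array([-0.06863347,  0.45682872,  0.87574489, -0.14024217])}
top {'vertical_fov': 44.34850758962724, 'cx': 311.58401855254874, 'cy': 203.65246975470404, 'distortion': array([-0.02899699,  0.        ,  0.        ,  0.        ,  0.        ]), 'eye': array([ 0.44922892, -0.13964775,  1.33856224]), 'rotation': array([ 0.03502653, -0.02146462, -0.6975133 ,  0.71539333])}
{'vertical_fov': 64.71699143265555, 'cx': 314.5894091722045, 'cy': 205.11743738290494, 'distortion': array([-0.05911785,  0.        ,  0.        ,  0.        ,  0.        ]), 'hand_eye': array([[ 7.64782616e-06,  9.63049336e-01,  2.69325040e-01,
         7.48520883e-02],
       [ 9.99998775e-01, -4.29005079e-04,  1.50563512e-03,
         5.40670388e-04],
       [ 1.56554272e-03,  2.69324698e-01, -9.63048159e-01,
        -1.61976204e-01],
       [ 0.00000000e+00,  0.00000000e+00,  0.00000000e+00,
         1.00000000e+00]])}
{'time': 0.1, 'q': array([-1.27970946e+00,  9.17876222e-02,  1.23173356e+00, -2.31609426e-05,
        1.81980305e+00, -5.67056843e-02]), 'qvel': array([ 0.00064659, -0.00268826, -0.00205667,  0.00105387,  0.00180593,
       -0.00134375]), 'joint_torque': array([ 3.33857643e-03, -4.47857380e+01, -4.07572496e+01,  7.00354949e-02,
        2.84070731e-02, -1.10981405e-04]), 'eef_pos': array([ 0.20440725, -0.5638322 ,  0.22163554]), 'eef_rot': array([ 9.84918229e-01,  1.73018298e-01, -1.12379442e-04, -8.58541670e-04]), 'contact_force': array([ 0.4286281 , -0.32459519,  0.07172244]), 'torque': array([-0.02662752, -0.00456222,  0.01306065]), 'gripper_width': 0.9997489909999532}
```

View pics/side0.png

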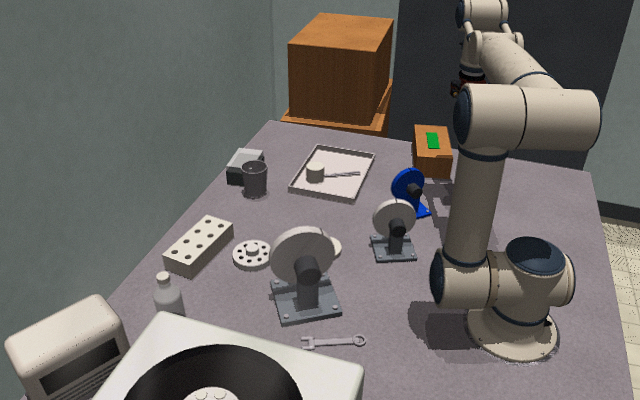

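View pics/top0.png

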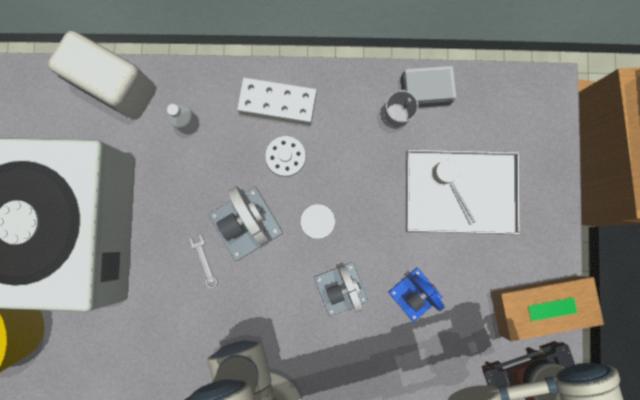

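Candidates for the rotor stand are a large grey one (top 249,215; side 303,255), a smaller grey one (top 345,287; side 394,220) and a blue one (top 418,292; side 407,188). The flat spare is at top (285,156). I choose the large grey one and will check it in a close crop.

```bash
python3 - <<'E'
import cv2,numpy as np
t=cv2.imread("pics/top0.png")[165:275,180:300]; s=cv2.imread("pics/side0.png")[215:335,255:355]
t=cv2.resize(t,None,fx=4,fy=4,interpolation=cv2.INTER_CUBIC);s=cv2.resize(s,(320,384),interpolation=cv2.INTER_CUBIC)
o=np.zeros((440,800,3),np.uint8);o[:440,:480]=t;o[:384,480:]=s
cv2.imwrite("pics/crop.png",o)
E
cat > h.py <<'E'
import numpy as np,cv2
from scipy.spatial.transform import Rotation as R
from plant import env,vision
def cam(n):
    c=vision.calibration(n);f=200/np.tan(np.radians(c["vertical_fov"]/2))
    K=np.array([[f,0,c["cx"]],[0,f,c["cy"]],[0,0,1]]);D=np.array(c["distortion"])
    if n=="wrist":
        s=env.sense();H=np.array(c["hand_eye"]);T=R.from_quat(s["eef_rot"]).as_matrix()
        return K,D,T@H[:3,3]+s["eef_pos"],T@H[:3,:3]
    return K,D,np.array(c["eye"]),R.from_quat(c["rotation"]).as_matrix()
F=np.diag([1,-1,-1.])
def ray(C,u):
    K,D,e,M=C;p=cv2.undistortPoints(np.array([[u]],float),K,D)[0,0]
    return e,M@F@np.array([p[0],p[1],1])
def onz(C,u,z):
    e,d=ray(C,u);return e+d*(z-e[2])/d[2]
def proj(C,P):
    K,D,e,M=C;q=(np.atleast_2d(P)-e)@M@F
    return cv2.projectPoints(q,np.zeros(3),np.zeros(3),K,D)[0][:,0]
E
```

```text
(no output)
```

View pics/crop.png

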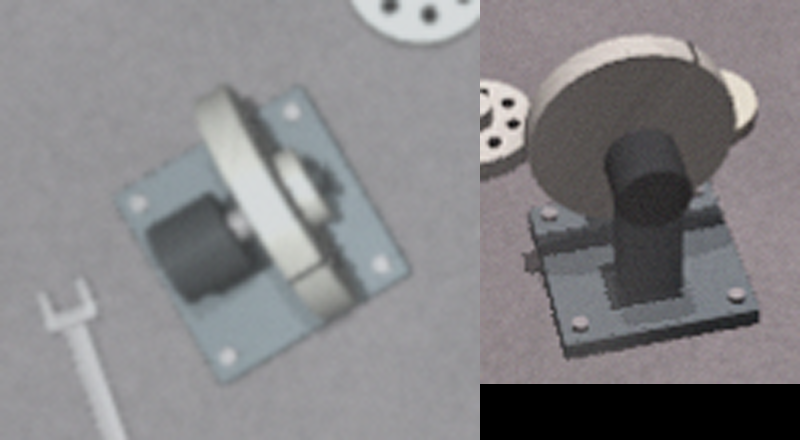

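```bash
cat >> h.py <<'E'
def circ(P,y,r,n=72,z=.12):
    a=np.linspace(0,2*np.pi,n);c,s=np.cos(P[2]),np.sin(P[2])
    X=np.array([c,s,0]);Y=np.array([-s,c,0])
    return np.array([P[0],P[1],z])+y*Y+r*(np.outer(np.sin(a),X)+np.outer(np.cos(a),[0,0,1]))
E
python3 - <<'E'
from h import *
C=cam("top");g=lambda p:onz(C,(180+(p[0]+.5)/4-.5,165+(p[1]+.5)/4-.5),.016)[:2]
c=[g(p) for p in[(115,193),(300,85),(412,268),(224,382)]]
m=np.mean(c,0);print(np.round(c,4),m,[np.linalg.norm(c[i]-c[i-1]) for i in range(4)])
# -y direction: from left-bottom edge to top-right edge
v=(c[1]+c[2]-c[0]-c[3]);w=(c[2]+c[3]-c[0]-c[1]);print(np.degrees(np.arctan2(v[1],v[0])),np.degrees(np.arctan2(w[1],w[0])))
Yv=-v/np.linalg.norm(v)
yaw=np.arctan2(-Yv[0],Yv[1]);print("yaw",yaw)
# axle offset from base centre: along Y unknown; draw with fit by disc visible outline in top crop
from scipy.optimize import minimize
import sys
t=cv2.imread("pics/top0.png");S=cam("side");s=cv2.imread("pics/side0.png")
for off in (0.055,0.04,0.03,.02):
    P=[*(m-Yv*off),yaw];print(off,P[:2],(proj(C,circ(P,0,.08,5))-[180,165])*4+1.5)
# rim mid from crop: ends of mid-line
E
```

```text
[[ 0.5228  0.1666]
 [ 0.5995  0.0432]
 [ 0.4773 -0.0368]
 [ 0.3975  0.0874]] [0.49927322 0.06510964] [np.float64(0.1482451964121865), np.float64(0.14519620563727867), np.float64(0.14608542075825762), np.float64(0.1476899743084503)]
-57.70132245213107 -147.26722556622752
yaw 0.5637182672502812
0.055 [np.float64(0.5286615265592669), np.float64(0.018619563276321194)] [[295.5690632  170.03639385]
 [248.84734755  70.15629333]
 [328.3294395  187.61444345]
 [377.91519268 289.79063332]
 [295.5690632  170.03639385]]
0.04 [np.float64(0.5206465339647044), np.float64(0.03129867577322368)] [[273.41768865 183.20590329]
 [228.23717034  82.3789699 ]
 [308.89171613 199.17808953]
 [357.11734212 302.1950176 ]
 [273.41768865 183.20590329]]
0.03 [np.float64(0.5153032055683294), np.float64(0.03975141743782534)] [[258.64548953 191.98901372]
 [214.49317569  90.5309336 ]
 [295.92936383 206.88986374]
 [343.24753168 310.46711876]
 [258.64548953 191.98901372]]
0.02 [np.float64(0.5099598771719545), np.float64(0.048204159102426994)] [[243.86982793 200.77473814]
 [200.74626539  98.68559897]
 [282.9640707  214.60368754]
 [329.37425008 318.7411155 ]
 [243.86982793 200.77473814]]
```

```bash
cat >> h.py <<'E'
def overlay(img,C,P,box,k,extra=()):
    x,y,w,h=box;o=cv2.resize(img[y:y+h,x:x+w],None,fx=k,fy=k,interpolation=cv2.INTER_CUBIC)
    for yy,r,col in[(-.012,.08,(0,0,255)),(.012,.08,(0,255,0)),(.079,.028,(255,255,0)),(-.034,.012,(255,0,255)),*extra]:
        q=((proj(C,circ(P,yy,r))-[x-.5,y-.5])*k).astype(int);cv2.polylines(o,[q.reshape(-1,1,2)],True,col,1)
    return o
E
python3 - <<'E'
from h import *
P=[.5137,.0423,.5637]
a=overlay(cv2.imread("pics/top0.png"),cam("top"),P,(190,165,100,110),4)
b=overlay(cv2.imread("pics/side0.png"),cam("side"),P,(260,215,100,110),4)
cv2.imwrite("pics/ov.png",np.hstack([a,b]))
E
```

```text
(no output)
```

View pics/ov.png

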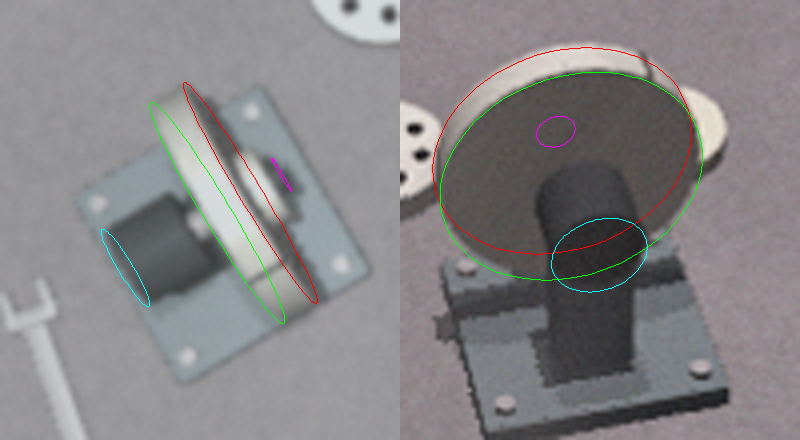

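The choice is confirmed: large grey disc, with the index line on the rim at about top (258,233). The model fits within 2–3 mm. I'll move over it for a close wrist view.

>>> send_rows:
  deltas:
    - {"xyz": [0.3,0.55,0.25],"rot": [0,0,0.413],"grip": 1}
    - {"xyz": [0.3,0.55,0.25],"rot": [0,0,0.413],"grip": 1}
    - {"xyz": [0.3,0.55,0.25],"rot": [0,0,0.413],"grip": 1}
    - {"xyz": [0.3,0.55,0.25],"rot": [0,0,0.413],"grip": 1}
    - {"xyz": [0.3,0.55,0.25],"rot": [0,0,0.413],"grip": 1}
    - {"xyz": [0.3,0.55,0.25],"rot": [0,0,0.413],"grip": 1}
    - {"xyz": [0.3,0.55,0.25],"rot": [0,0,0.413],"grip": 1}
    - {"xyz": [0.3,0.55,0.25],"rot": [0,0,0.413],"grip": 1}
    - {"xyz": [0.3,0.55,0.25],"rot": [0,0,0.413],"grip": 1}
    - {"xyz": [0.3,0.55,0.25],"rot": [0,0,0.413],"grip": 1}

```text
time: 0.93
eef_pos: [0.3555, -0.2874, 0.348]
eef_rot: [0.96, 0.28, 0.001, 0.0]
contact_force: [-0.3, -0.2, -0.2]
gripper_width: 0.998
```

>>> send_rows:
  deltas:
    - {"xyz": [0.32,0.65,-0.06],"rot": [0,0,0],"grip": 1}
    - {"xyz": [0.32,0.65,-0.06],"rot": [0,0,0],"grip": 1}
    - {"xyz": [0.32,0.65,-0.06],"rot": [0,0,0],"grip": 1}
    - {"xyz": [0.32,0.65,-0.06],"rot": [0,0,0],"grip": 1}
    - {"xyz": [0.32,0.65,-0.06],"rot": [0,0,0],"grip": 1}
    - {"xyz": [0.32,0.65,-0.06],"rot": [0,0,0],"grip": 1}
    - {"xyz": [0.32,0.65,-0.06],"rot": [0,0,0],"grip": 1}
    - {"xyz": [0.32,0.65,-0.06],"rot": [0,0,0],"grip": 1}
    - {"xyz": [0.32,0.65,-0.06],"rot": [0,0,0],"grip": 1}
    - {"xyz": [0.32,0.65,-0.06],"rot": [0,0,0],"grip": 1}

```text
time: 1.77
eef_pos: [0.5169, 0.0406, 0.3141]
eef_rot: [0.959, 0.282, -0.002, -0.001]
contact_force: [0.9, -0.7, 0.2]
gripper_width: 0.999
```

```bash
python3 - <<'E'
from h import *
s=env.sense();print(s["time"],s["eef_pos"],s["eef_rot"],s["q"])
C=cam("wrist");w=vision.grab_frame("wrist");cv2.imwrite("pics/w1.png",w)
P=[.5147,.0406,.5637]
cv2.imwrite("pics/ov1.png",overlay(w,C,P,(0,0,640,400),1.25))
E
```

```text
1.7667 [0.51690969 0.04064324 0.31406684] [ 0.95937015  0.28214263 -0.00185571 -0.00100951] [ 1.22108593e-02 -8.52783498e-02  1.24388207e+00  1.02802163e-03
  1.98710785e+00  1.01136618e+00]
```

View pics/ov1.png

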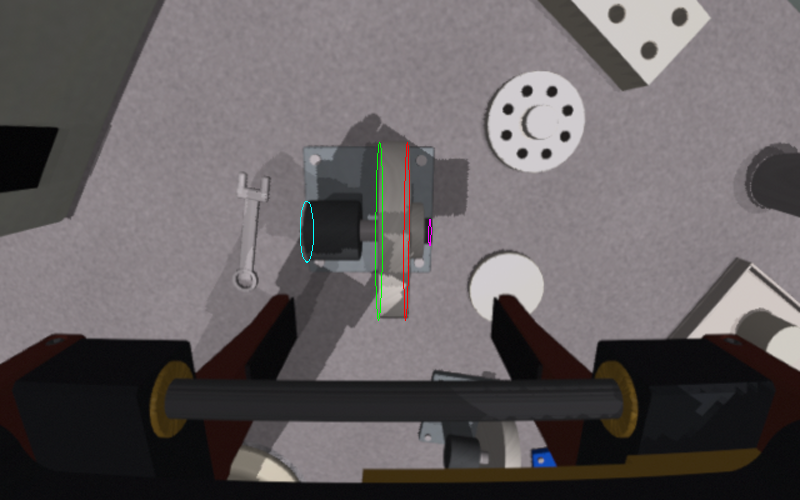

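The wrist overlay fits within 1–2 px: disc band at columns 379–408, model the same. The dish (506,285), spare (536,122) and wrench (250,230) are clear of the fingers. I'll descend and pinch.

>>> send_rows:
  deltas:
    - {"xyz": [-0.004,0,-0.284],"rot": [0,0,-0.016],"grip": 1}
    - {"xyz": [-0.004,0,-0.284],"rot": [0,0,-0.016],"grip": 1}
    - {"xyz": [-0.004,0,-0.284],"rot": [0,0,-0.016],"grip": 1}
    - {"xyz": [-0.004,0,-0.284],"rot": [0,0,-0.016],"grip": 1}
    - {"xyz": [-0.004,0,-0.284],"rot": [0,0,-0.016],"grip": 1}
    - {"xyz": [-0.004,0,-0.284],"rot": [0,0,-0.016],"grip": 1}
    - {"xyz": [-0.004,0,-0.284],"rot": [0,0,-0.016],"grip": 0}
    - {"xyz": [-0.004,0,-0.284],"rot": [0,0,-0.016],"grip": 0}
    - {"xyz": [-0.004,0,-0.284],"rot": [0,0,-0.016],"grip": 0}
    - {"xyz": [-0.004,0,-0.284],"rot": [0,0,-0.016],"grip": 0}
  squeeze: 25

```text
time: 2.65
eef_pos: [0.5149, 0.0383, 0.1747]
eef_rot: [0.961, 0.277, -0.001, 0.0]
contact_force: [0.5, -0.6, -1.0]
gripper_width: 0.738
```

>>> send_rows:
  deltas:
    - {"xyz": [0,0,0],"rot": [0,0,0],"grip": 0}
    - {"xyz": [0,0,0],"rot": [0,0,0],"grip": 0}
    - {"xyz": [0,0,0],"rot": [0,0,0],"grip": 0}
    - {"xyz": [0,0,0],"rot": [0,0,0],"grip": 0}

```text
time: 2.98
eef_pos: [0.515, 0.0384, 0.1748]
eef_rot: [0.961, 0.277, -0.0, 0.0]
contact_force: [0.4, 0.1, 0.0]
gripper_width: 0.431
```

```bash
cat >> h.py <<'E'
P=[.5147,.0406,.5637]
X=np.array([np.cos(P[2]),np.sin(P[2]),0]);Y=np.array([-np.sin(P[2]),np.cos(P[2]),0])
A=np.array([P[0],P[1],.12])
def pose():
    s=env.sense();T=R.from_quat(s["eef_rot"]).as_matrix();d=s["eef_pos"]-.019*T[:,2]-A
    a=np.arctan2(d@X,d[2]);t=np.cos(a)*X-np.sin(a)*np.array([0,0,1])
    n=-T[:,2];tilt=np.degrees(np.arctan2(n@X,n[2]))
    print("t %.2f w %.3f ang %.1f tilt %.1f r %.4f y %.4f Ft %.2f Fr %.2f Fy %.2f M_Y %.3f"%(s["time"],s["gripper_width"],np.degrees(a),tilt,np.hypot(d@X,d[2]),d@Y,s["contact_force"]@t,s["contact_force"]@(d/np.linalg.norm(d)),s["contact_force"]@Y,np.asarray(s["torque"])@Y))
    return s,np.degrees(a),tilt
def plan(a1,r=.07,y=0):
    # target: grasp at angle a1 deg, tool pointing at axle; prints shares for rows
    s,a0,t0=pose();T=R.from_quat(s["eef_rot"])
    th=np.radians(a1);n=np.sin(th)*X+np.cos(th)*np.array([0,0,1])
    Tx=np.cos(th)*X-np.sin(th)*np.array([0,0,1]);G=R.from_matrix(np.c_[Tx,-Y,-n])
    q=(G*T.inv()).as_rotvec()
    p=A+y*Y+n*(r-.019)-s["eef_pos"]
    print("xyz",np.round(p/.5,3),"rot",np.round(np.degrees(q)/30,3),"q",np.round(s["q"],2))
E
python3 - <<'E'
from h import *
pose()
C=cam("top")
for a in range(-90,91,10):
    th=np.radians(a);print(a,np.round(proj(C,[A+.08*(np.sin(th)*X+np.cos(th)*np.array([0,0,1]))]),1),end=";")
for n in("top","side","wrist"):cv2.imwrite(f"pics/{n}2.png",vision.grab_frame(n))
for a in(10,20,30,-30):plan(a)
E
```

```text
t 2.98 w 0.431 ang -0.7 tilt 0.1 r 0.0738 y -0.0020 Ft 0.39 Fr 0.02 Fy -0.18 M_Y -0.023
-90 [[265.1 242.5]];-80 [[264.2 242. ]];-70 [[262.8 240.7]];-60 [[261.  238.6]];-50 [[258.7 235.7]];-40 [[256.1 232. ]];-30 [[253.2 227.8]];-20 [[250.1 223. ]];-10 [[247. 218.]];0 [[243.9 212.9]];10 [[241.  207.8]];20 [[238.4 203. ]];30 [[236.1 198.6]];40 [[234.3 194.8]];50 [[233.  191.7]];60 [[232.2 189.4]];70 [[231.9 187.9]];80 [[232.2 187.3]];90 [[232.9 187.5]];t 3.13 w 0.298 ang -0.8 tilt 0.1 r 0.0736 y -0.0020 Ft -0.15 Fr 0.40 Fy -0.73 M_Y -0.019
xyz [ 0.015  0.014 -0.009] rot [-0.177  0.28   0.003] q [ 0.01 -0.14  1.54 -0.    1.74  1.02]
t 3.13 w 0.298 ang -0.8 tilt 0.1 r 0.0736 y -0.0020 Ft -0.15 Fr 0.40 Fy -0.73 M_Y -0.019
xyz [ 0.029  0.023 -0.013] rot [-0.355  0.562  0.003] q [ 0.01 -0.14  1.54 -0.    1.74  1.02]
t 3.13 w 0.298 ang -0.8 tilt 0.1 r 0.0736 y -0.0020 Ft -0.15 Fr 0.40 Fy -0.73 M_Y -0.019
xyz [ 0.043  0.032 -0.021] rot [-0.532  0.844  0.003] q [ 0.01 -0.14  1.54 -0.    1.74  1.02]
t 3.13 w 0.298 ang -0.8 tilt 0.1 r 0.0736 y -0.0020 Ft -0.15 Fr 0.40 Fy -0.73 M_Y -0.019
xyz [-0.043 -0.023 -0.021] rot [ 0.535 -0.848  0.003] q [ 0.01 -0.14  1.54 -0.    1.74  1.02]
```

>>> send_rows:
  deltas:
    - {"xyz": [0,0,0],"rot": [0,0,0],"grip": 0}
    - {"xyz": [0,0,0],"rot": [0,0,0],"grip": 0}
    - {"xyz": [0.008,0.009,0],"rot": [-0.088,0.14,0],"grip": 0}
    - {"xyz": [0.015,0.014,-0.002],"rot": [-0.177,0.28,0.003],"grip": 0}
    - {"xyz": [0.022,0.018,-0.004],"rot": [-0.266,0.42,0.003],"grip": 0}
    - {"xyz": [0.029,0.023,-0.007],"rot": [-0.355,0.562,0.003],"grip": 0}
    - {"xyz": [0.036,0.027,-0.011],"rot": [-0.443,0.703,0.003],"grip": 0}
    - {"xyz": [0.043,0.032,-0.016],"rot": [-0.532,0.844,0.003],"grip": 0}

```text
time: 3.8
eef_pos: [0.5367, 0.0534, 0.1687]
eef_rot: [0.928, 0.267, -0.25, 0.074]
contact_force: [0.1, -7.7, 8.7]
gripper_width: 0.269
```

```bash
python3 - <<'E'
from h import *
pose();plan(15,.073);plan(45,.073);plan(60,.073)
E
```

```text
t 3.80 w 0.269 ang 28.3 tilt 30.2 r 0.0740 y -0.0009 Ft -7.70 Fr 5.86 Fy -6.60 M_Y 1.281
t 3.80 w 0.269 ang 28.3 tilt 30.2 r 0.0740 y -0.0009 Ft -7.70 Fr 5.86 Fy -6.60 M_Y 1.281
xyz [-0.02  -0.011  0.007] rot [ 0.276 -0.426  0.004] q [ 0.16  0.37  1.09 -0.24  2.16  1.09]
t 3.80 w 0.269 ang 28.3 tilt 30.2 r 0.0740 y -0.0009 Ft -7.70 Fr 5.86 Fy -6.60 M_Y 1.281
xyz [ 0.021  0.015 -0.021] rot [-0.258  0.419  0.002] q [ 0.16  0.37  1.09 -0.24  2.16  1.09]
t 3.80 w 0.269 ang 28.3 tilt 30.2 r 0.0740 y -0.0009 Ft -7.70 Fr 5.86 Fy -6.60 M_Y 1.281
xyz [ 0.035  0.024 -0.043] rot [-0.525  0.842  0.001] q [ 0.16  0.37  1.09 -0.24  2.16  1.09]
```

>>> send_rows:
  deltas:
    - {"xyz": [0,0,0],"rot": [0,0,0],"grip": 0.7}
    - {"xyz": [0,0,0],"rot": [0,0,0],"grip": 0.7}
    - {"xyz": [0,0,0],"rot": [0,0,0],"grip": 0.7}
    - {"xyz": [0.064,0.04,0.141],"rot": [0,0,0],"grip": 0.7}
    - {"xyz": [0.064,0.04,0.141],"rot": [0,0,0],"grip": 0.7}
    - {"xyz": [-0.044,-0.026,0.223],"rot": [0.54,-0.848,0],"grip": 0.7}
    - {"xyz": [-0.044,-0.026,0.223],"rot": [0.54,-0.848,0],"grip": 0.7}
    - {"xyz": [-0.044,-0.026,0.223],"rot": [0.54,-0.848,0],"grip": 0.7}
    - {"xyz": [-0.044,-0.026,0.223],"rot": [0.54,-0.848,0],"grip": 0.7}
    - {"xyz": [-0.044,-0.026,0.223],"rot": [0.54,-0.848,0],"grip": 0.7}

```text
time: 4.63
eef_pos: [0.5143, 0.0398, 0.2855]
eef_rot: [0.961, 0.276, 0.008, 0.001]
contact_force: [-0.5, -0.8, 0.7]
gripper_width: 0.7
```

```bash
cat >> h.py <<'E'
def unroll(img,C,lo=-100,hi=100,step=.5):
    "brightness of the rim, averaged across the thickness, by angle: returns (angles, profile, strip)"
    a=np.arange(lo,hi,step);yy=np.linspace(-.008,.008,17)
    th=np.radians(a);pts=np.array([A+y*Y+.08*(np.sin(t)*X+np.cos(t)*np.array([0,0,1])) for y in yy for t in th])
    uv=proj(C,pts).reshape(len(yy),len(a),2).astype(np.float32)
    s=cv2.remap(cv2.cvtColor(img,cv2.COLOR_BGR2GRAY),uv[...,0],uv[...,1],cv2.INTER_LINEAR)
    return a,s.mean(0),s
E
python3 - <<'E'
from h import *
pose();s0=env.sense()["time"]
C=cam("wrist");w=vision.grab_frame("wrist");t=vision.grab_frame("top");sd=vision.grab_frame("side")
cv2.imwrite("pics/w3.png",w);cv2.imwrite("pics/t3.png",t);cv2.imwrite("pics/s3.png",sd)
import cv2
L=[]
for n,i,c in(("wrist",w,C),("top",t,cam("top")),("side",sd,cam("side")),("top0",cv2.imread("pics/top0.png"),cam("top")),("side0",cv2.imread("pics/side0.png"),cam("side"))):
    a,p,s=unroll(i,c);L.append(cv2.resize(s,(800,60)))
    d=p-cv2.GaussianBlur(p[None],(0,0),8)[0];k=np.argsort(d)[:6];print(n,a[k],d[k].round(0))
cv2.imwrite("pics/strips3.png",np.vstack(L))
E
```

```text
t 4.63 w 0.700 ang -0.3 tilt -0.8 r 0.1845 y -0.0004 Ft -0.85 Fr 0.69 Fy -0.45 M_Y 0.032
wrist [-49.  -48.5 -80.  -48.  -80.5 -49.5] [-26. -25. -24. -23. -22. -20.]
top [-54.5 -55.  -54.   -5.   -5.5 -55.5] [-13. -13. -12. -12. -12. -12.]
side [-18.5 -18.  -19.  -19.5 -17.5 -20. ] [-18. -18. -17. -17. -16. -16.]
top0 [-41.5 -41.  -42.  -40.5 -42.5 -40. ] [-27. -27. -24. -23. -20. -18.]
side0 [-38.  -37.5 -38.5 -37.  -39.  -36.5] [-37. -36. -35. -31. -29. -23.]
```

View pics/strips3.png

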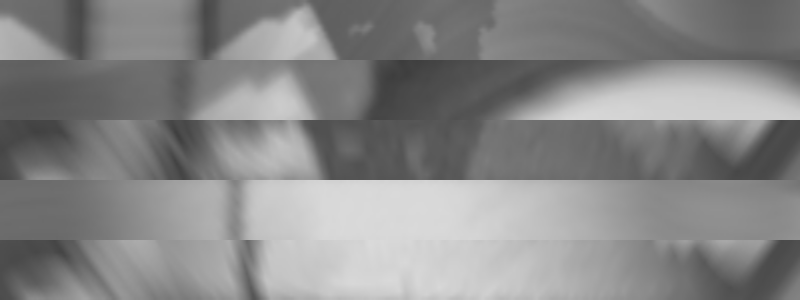

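The rotor moved by itself after release: the line, held at about −11°, was already past −50° and going to the −x side. I'll let it come to rest.

>>> send_rows:
  deltas:
    - {"xyz": [0,0,0],"rot": [0,0,0],"grip": 0.7}
    - {"xyz": [0,0,0],"rot": [0,0,0],"grip": 0.7}
    - {"xyz": [0,0,0],"rot": [0,0,0],"grip": 0.7}
    - {"xyz": [0,0,0],"rot": [0,0,0],"grip": 0.7}
    - {"xyz": [0,0,0],"rot": [0,0,0],"grip": 0.7}
    - {"xyz": [0,0,0],"rot": [0,0,0],"grip": 0.7}
    - {"xyz": [0,0,0],"rot": [0,0,0],"grip": 0.7}
    - {"xyz": [0,0,0],"rot": [0,0,0],"grip": 0.7}

```text
time: 5.45
eef_pos: [0.5133, 0.0393, 0.2831]
eef_rot: [0.961, 0.276, 0.002, 0.001]
contact_force: [-0.7, 0.1, -0.2]
gripper_width: 0.7
```

```bash
python3 - <<'E'
from h import *
pose()
C=cam("wrist");w=vision.grab_frame("wrist");t=vision.grab_frame("top")
L=[]
for n,i,c in(("wrist",w,C),("top",t,cam("top"))):
    a,p,s=unroll(i,c);L.append(cv2.resize(s,(800,50)))
    d=p-cv2.GaussianBlur(p[None],(0,0),8)[0];k=np.argsort(d)[:6];print(n,a[k],d[k].round(0))
a=cv2.resize(w[100:300,250:400],(375,500));b=cv2.resize(cv2.imread("pics/w3.png")[100:300,250:400],(375,500))
S=cv2.cvtColor(np.vstack(L),cv2.COLOR_GRAY2BGR)[:,:750]
cv2.imwrite("pics/p4.png",np.vstack([np.hstack([b,a]),S]))
E
```

```text
t 5.45 w 0.700 ang -0.6 tilt -0.2 r 0.1821 y -0.0003 Ft -0.50 Fr -0.23 Fy 0.48 M_Y 0.002
wrist [-50.  -49.5 -78.  -49.  -50.5 -78.5] [-25. -23. -23. -21. -21. -20.]
top [-54.5  -4.5  -4.  -55.  -54.   -3.5] [-12. -12. -12. -12. -12. -11.]
```

View pics/p4.png

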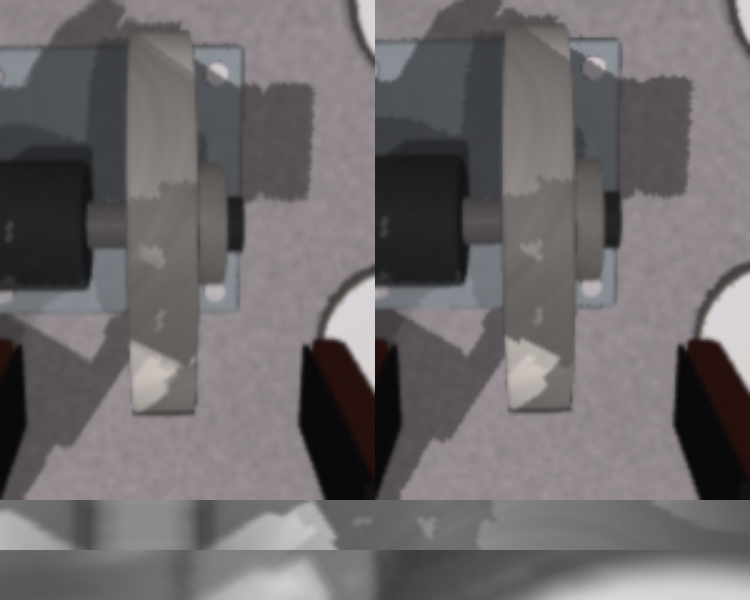

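No index line shows on the wrist-side rim (the edge at −50° is only the horizon). The top view has a faint line at −54.5°, unchanged over 0.8 s, so the rotor is at rest. Heavy side is therefore 40–60° short of down on the −x side. I'll refine this by turning past and letting it sink from the other side.

```bash
cat >> h.py <<'E'
def wp(*L):
    for a,r in L: print(a,r,end=" ");plan_(a,r)
def plan_(a1,r):
    s=env.sense();T=R.from_quat(s["eef_rot"]);th=np.radians(a1);Z=np.array([0,0,1])
    n=np.sin(th)*X+np.cos(th)*Z;G=R.from_matrix(np.c_[np.cos(th)*X-np.sin(th)*Z,-Y,-n])
    print("xyz",((A+n*(r-.019)-s["eef_pos"])/.5).round(3).tolist(),"rot",(np.degrees((G*T.inv()).as_rotvec())/30).round(3).tolist())
E
python3 - <<'E'
from h import *
pose();wp((29,.15),(29,.073))
E
```

```text
t 5.55 w 0.696 ang -0.6 tilt -0.2 r 0.1823 y -0.0002 Ft 0.09 Fr 0.84 Fy 0.31 M_Y 0.014
29 0.15 xyz [0.11, 0.07, -0.098] rot [-0.513, 0.827, 0.007]
29 0.073 xyz [0.047, 0.031, -0.232] rot [-0.513, 0.827, 0.007]
```

>>> send_rows:
  deltas:
    - {"xyz": [0.11,0.07,-0.098],"rot": [-0.513,0.827,0.007],"grip": 0.6}
    - {"xyz": [0.11,0.07,-0.098],"rot": [-0.513,0.827,0.007],"grip": 0.6}
    - {"xyz": [0.11,0.07,-0.098],"rot": [-0.513,0.827,0.007],"grip": 0.6}
    - {"xyz": [0.11,0.07,-0.098],"rot": [-0.513,0.827,0.007],"grip": 0.6}
    - {"xyz": [0.11,0.07,-0.098],"rot": [-0.513,0.827,0.007],"grip": 0.6}
    - {"xyz": [0.047,0.031,-0.232],"rot": [-0.513,0.827,0.007],"grip": 0.6}
    - {"xyz": [0.047,0.031,-0.232],"rot": [-0.513,0.827,0.007],"grip": 0.6}
    - {"xyz": [0.047,0.031,-0.232],"rot": [-0.513,0.827,0.007],"grip": 0.6}
    - {"xyz": [0.047,0.031,-0.232],"rot": [-0.513,0.827,0.007],"grip": 0.3}
    - {"xyz": [0.047,0.031,-0.232],"rot": [-0.513,0.827,0.007],"grip": 0}

```text
time: 6.38
eef_pos: [0.5378, 0.055, 0.1701]
eef_rot: [0.93, 0.269, -0.239, 0.07]
contact_force: [-0.2, -0.1, 1.0]
gripper_width: 0.487
```

```bash
python3 - <<'E'
from h import *
pose();wp((34,.073),(39,.073),(44,.073))
t=vision.grab_frame("top");a,p,s=unroll(t,cam("top"));d=p-cv2.GaussianBlur(p[None],(0,0),8)[0];k=np.argsort(d)[:6];print(a[k],d[k].round(0))
E
```

```text
t 6.38 w 0.487 ang 28.6 tilt 28.8 r 0.0760 y -0.0001 Ft -0.69 Fr 0.77 Fy 0.04 M_Y -0.266
34 0.073 xyz [0.005, 0.003, -0.011] rot [-0.09, 0.149, 0.0]
39 0.073 xyz [0.011, 0.008, -0.016] rot [-0.179, 0.29, -0.0]
44 0.073 xyz [0.017, 0.011, -0.022] rot [-0.268, 0.431, -0.0]
[-54.5 -55.  -54.  -55.5 -53.5 -56. ] [-18. -17. -17. -16. -14. -13.]
```

>>> send_rows:
  deltas:
    - {"xyz": [0.005,0.003,-0.011],"rot": [-0.09,0.149,0],"grip": 0.45}
    - {"xyz": [0.011,0.008,-0.016],"rot": [-0.179,0.29,0],"grip": 0.45}
    - {"xyz": [0.017,0.011,-0.022],"rot": [-0.268,0.431,0],"grip": 0.45}
    - {"xyz": [0.017,0.011,-0.022],"rot": [-0.268,0.431,0],"grip": 0.3}
    - {"xyz": [0.017,0.011,-0.022],"rot": [-0.268,0.431,0],"grip": 0}
    - {"xyz": [0.017,0.011,-0.022],"rot": [-0.268,0.431,0],"grip": 0}
    - {"xyz": [0.017,0.011,-0.022],"rot": [-0.268,0.431,0],"grip": 0}
    - {"xyz": [0.017,0.011,-0.022],"rot": [-0.268,0.431,0],"grip": 0}
    - {"xyz": [0.017,0.011,-0.022],"rot": [-0.268,0.431,0],"grip": 0}

```text
time: 7.18
eef_pos: [0.5479, 0.0605, 0.1627]
eef_rot: [0.892, 0.258, -0.355, 0.104]
contact_force: [6.9, 0.5, -0.5]
gripper_width: 0.267
```

```bash
python3 - <<'E'
from h import *
pose();wp((34,.073),(24,.073),(15,.073))
E
```

```text
t 7.18 w 0.267 ang 42.5 tilt 43.4 r 0.0766 y -0.0009 Ft 4.83 Fr 3.76 Fy -3.21 M_Y -1.373
34 0.073 xyz [-0.015, -0.007, 0.004] rot [0.173, -0.262, -0.001]
24 0.073 xyz [-0.029, -0.016, 0.013] rot [0.351, -0.544, -0.0]
15 0.073 xyz [-0.043, -0.025, 0.019] rot [0.512, -0.797, 0.0]
```

>>> send_rows:
  deltas:
    - {"xyz": [-0.007,-0.003,0.003],"rot": [0.09,-0.13,0],"grip": 0}
    - {"xyz": [-0.015,-0.007,0.007],"rot": [0.173,-0.262,0],"grip": 0}
    - {"xyz": [-0.022,-0.011,0.012],"rot": [0.262,-0.403,0],"grip": 0}
    - {"xyz": [-0.029,-0.016,0.016],"rot": [0.351,-0.544,0],"grip": 0}
    - {"xyz": [-0.036,-0.02,0.019],"rot": [0.43,-0.67,0],"grip": 0}
    - {"xyz": [-0.043,-0.025,0.022],"rot": [0.512,-0.797,0],"grip": 0}
    - {"xyz": [-0.043,-0.025,0.022],"rot": [0.512,-0.797,0],"grip": 0}

```text
time: 7.77
eef_pos: [0.5244, 0.0455, 0.1737]
eef_rot: [0.953, 0.274, -0.123, 0.036]
contact_force: [0.9, -5.5, -12.9]
gripper_width: 0.268
```

```bash
python3 - <<'E'
from h import *
pose();wp((5,.075),(-5,.075),(-14,.075))
E
```

```text
t 7.77 w 0.268 ang 12.3 tilt 14.8 r 0.0737 y -0.0010 Ft 0.58 Fr -13.02 Fy -5.12 M_Y -0.615
5 0.075 xyz [-0.011, -0.005, 0.004] rot [0.177, -0.273, 0.006]
-5 0.075 xyz [-0.028, -0.015, 0.004] rot [0.354, -0.556, 0.006]
-14 0.075 xyz [-0.042, -0.024, 0.001] rot [0.514, -0.809, 0.006]
```

>>> send_rows:
  deltas:
    - {"xyz": [-0.005,-0.002,0.002],"rot": [0.09,-0.136,0],"grip": 0}
    - {"xyz": [-0.011,-0.005,0.004],"rot": [0.177,-0.273,0.006],"grip": 0}
    - {"xyz": [-0.02,-0.01,0.004],"rot": [0.265,-0.414,0.006],"grip": 0}
    - {"xyz": [-0.028,-0.015,0.004],"rot": [0.354,-0.556,0.006],"grip": 0}
    - {"xyz": [-0.035,-0.02,0.003],"rot": [0.434,-0.68,0.006],"grip": 0}
    - {"xyz": [-0.042,-0.024,0.001],"rot": [0.514,-0.809,0.006],"grip": 0}
    - {"xyz": [-0.042,-0.024,0.001],"rot": [0.514,-0.809,0.006],"grip": 0}

```text
time: 8.35
eef_pos: [0.501, 0.0307, 0.1697]
eef_rot: [0.954, 0.274, 0.117, -0.033]
contact_force: [14.6, -5.1, -25.6]
gripper_width: 0.272
```

```bash
python3 - <<'E'
from h import *
pose();wp((-24,.075),(-34,.075),(-43,.075))
E
```

```text
t 8.35 w 0.272 ang -17.5 tilt -14.0 r 0.0714 y -0.0010 Ft 1.45 Fr -27.12 Fy -12.13 M_Y -0.783
-24 0.075 xyz [-0.011, -0.004, 0.003] rot [0.18, -0.281, 0.009]
-34 0.075 xyz [-0.026, -0.014, -0.006] rot [0.358, -0.563, 0.01]
-43 0.075 xyz [-0.037, -0.021, -0.017] rot [0.517, -0.817, 0.01]
```

```bash
sed -i 's/A+n\*(r-.019)-s/A-.0015*Y+n*(r-.019)-s/' h.py; python3 - <<'E'
from h import *
wp((-19,.0715),(-24,.0715),(-29,.0715),(-34,.0715),(-39,.0715),(-43,.0715))
E
```

```text
-19 0.0715 xyz [0.0, -0.001, -0.0] rot [0.092, -0.14, 0.009]
-24 0.0715 xyz [-0.007, -0.005, -0.003] rot [0.18, -0.281, 0.009]
-29 0.0715 xyz [-0.014, -0.01, -0.007] rot [0.269, -0.422, 0.01]
-34 0.0715 xyz [-0.021, -0.014, -0.012] rot [0.358, -0.563, 0.01]
-39 0.0715 xyz [-0.027, -0.018, -0.018] rot [0.446, -0.704, 0.01]
-43 0.0715 xyz [-0.032, -0.021, -0.023] rot [0.517, -0.817, 0.01]
```

>>> send_rows:
  deltas:
    - {"xyz": [0,-0.001,0],"rot": [0.092,-0.14,0.009],"grip": 0}
    - {"xyz": [-0.007,-0.005,-0.003],"rot": [0.18,-0.281,0.009],"grip": 0}
    - {"xyz": [-0.014,-0.01,-0.007],"rot": [0.269,-0.422,0.01],"grip": 0}
    - {"xyz": [-0.021,-0.014,-0.012],"rot": [0.358,-0.563,0.01],"grip": 0}
    - {"xyz": [-0.027,-0.018,-0.018],"rot": [0.446,-0.704,0.01],"grip": 0}
    - {"xyz": [-0.032,-0.021,-0.023],"rot": [0.517,-0.817,0.01],"grip": 0}
    - {"xyz": [-0.032,-0.021,-0.023],"rot": [0.517,-0.817,0.01],"grip": 0}

```text
time: 8.93
eef_pos: [0.4835, 0.0194, 0.155]
eef_rot: [0.894, 0.257, 0.354, -0.102]
contact_force: [22.3, 8.0, -18.5]
gripper_width: 0.272
```

```bash
python3 - <<'E'
from h import *
pose();print(env.sense()["q"]);wp((-43,.15),(-15,.15))
E
```

```text
t 8.93 w 0.272 ang -46.1 tilt -43.2 r 0.0704 y -0.0012 Ft 2.73 Fr -29.42 Fy -5.14 M_Y -0.501
[-0.47931093 -0.80168813  2.21240327  0.65086841  1.34321279  0.50860695]
-43 0.15 xyz [-0.087, -0.056, 0.122] rot [-0.005, 0.004, 0.007]
-15 0.15 xyz [0.007, 0.004, 0.183] rot [-0.502, 0.794, 0.007]
```

>>> send_rows:
  deltas:
    - {"xyz": [0,0,0],"rot": [0,0,0],"grip": 0.55}
    - {"xyz": [0,0,0],"rot": [0,0,0],"grip": 0.55}
    - {"xyz": [0,0,0],"rot": [0,0,0],"grip": 0.55}
    - {"xyz": [-0.087,-0.056,0.122],"rot": [0,0,0],"grip": 0.55}
    - {"xyz": [-0.087,-0.056,0.122],"rot": [0,0,0],"grip": 0.55}
    - {"xyz": [0.007,0.004,0.183],"rot": [-0.502,0.794,0.007],"grip": 0.55}
    - {"xyz": [0.007,0.004,0.183],"rot": [-0.502,0.794,0.007],"grip": 0.55}
    - {"xyz": [0.007,0.004,0.183],"rot": [-0.502,0.794,0.007],"grip": 0.55}
    - {"xyz": [0.007,0.004,0.183],"rot": [-0.502,0.794,0.007],"grip": 0.55}

```text
time: 9.68
eef_pos: [0.4885, 0.0201, 0.251]
eef_rot: [0.95, 0.273, 0.145, -0.039]
contact_force: [1.0, -0.1, 0.4]
gripper_width: 0.551
```

```bash
python3 - <<'E'
from h import *
pose();wp((12,.15),(12,.072))
C=cam("wrist");w=vision.grab_frame("wrist");t=vision.grab_frame("top");cv2.imwrite("pics/w5.png",w);cv2.imwrite("pics/t5.png",t)
E
```

```text
t 9.68 w 0.551 ang -14.6 tilt -17.2 r 0.1541 y -0.0032 Ft 0.90 Fr 0.20 Fy -0.61 M_Y 0.127
12 0.15 xyz [0.1, 0.068, -0.006] rot [-0.511, 0.83, 0.005]
12 0.072 xyz [0.073, 0.05, -0.158] rot [-0.511, 0.83, 0.005]
```

>>> send_rows:
  deltas:
    - {"xyz": [0.1,0.068,-0.006],"rot": [-0.511,0.83,0.005],"grip": 0.55}
    - {"xyz": [0.1,0.068,-0.006],"rot": [-0.511,0.83,0.005],"grip": 0.55}
    - {"xyz": [0.1,0.068,-0.006],"rot": [-0.511,0.83,0.005],"grip": 0.55}
    - {"xyz": [0.1,0.068,-0.006],"rot": [-0.511,0.83,0.005],"grip": 0.55}
    - {"xyz": [0.1,0.068,-0.006],"rot": [-0.511,0.83,0.005],"grip": 0.55}
    - {"xyz": [0.073,0.05,-0.158],"rot": [-0.511,0.83,0.005],"grip": 0.55}
    - {"xyz": [0.073,0.05,-0.158],"rot": [-0.511,0.83,0.005],"grip": 0.55}
    - {"xyz": [0.073,0.05,-0.158],"rot": [-0.511,0.83,0.005],"grip": 0.55}
    - {"xyz": [0.073,0.05,-0.158],"rot": [-0.511,0.83,0.005],"grip": 0.3}
    - {"xyz": [0.073,0.05,-0.158],"rot": [-0.511,0.83,0.005],"grip": 0}

```text
time: 10.62
eef_pos: [0.5261, 0.0482, 0.1718]
eef_rot: [0.955, 0.279, -0.1, 0.025]
contact_force: [-0.2, 0.5, 1.0]
gripper_width: 0.438
```

>>> send_rows:
  deltas:
    - {"xyz": [0,0,0],"rot": [0,0,0],"grip": 0}
    - {"xyz": [0,0,0],"rot": [0,0,0],"grip": 0}
    - {"xyz": [0,0,0],"rot": [0,0,0],"grip": 0}
    - {"xyz": [0,0,0],"rot": [0,0,0],"grip": 0}

```text
time: 10.95
eef_pos: [0.5281, 0.0479, 0.1764]
eef_rot: [0.955, 0.279, -0.096, 0.026]
contact_force: [1.1, -1.4, 7.7]
gripper_width: 0.272
```

```bash
python3 - <<'E'
from h import *
_,a,t=pose();wp(*[(a-5*i,.0725) for i in range(1,6)])
E
```

```text
t 10.95 w 0.272 ang 14.3 tilt 11.5 r 0.0774 y -0.0010 Ft -1.73 Fr 7.58 Fy -1.72 M_Y 0.096
9.266592985819662 0.0725 xyz [-0.011, -0.008, -0.007] rot [0.034, -0.065, -0.008]
4.266592985819662 0.0725 xyz [-0.019, -0.013, -0.006] rot [0.123, -0.206, -0.008]
-0.7334070141803384 0.0725 xyz [-0.026, -0.018, -0.006] rot [0.212, -0.347, -0.008]
-5.733407014180338 0.0725 xyz [-0.034, -0.023, -0.006] rot [0.302, -0.487, -0.008]
-10.733407014180338 0.0725 xyz [-0.042, -0.028, -0.008] rot [0.391, -0.628, -0.009]
```

>>> send_rows:
  deltas:
    - {"xyz": [-0.009,-0.007,0.002],"rot": [0.034,-0.065,0],"grip": 0}
    - {"xyz": [-0.019,-0.013,0.002],"rot": [0.123,-0.206,0],"grip": 0}
    - {"xyz": [-0.026,-0.018,0.002],"rot": [0.212,-0.347,0],"grip": 0}
    - {"xyz": [-0.034,-0.023,0.002],"rot": [0.302,-0.487,0],"grip": 0}
    - {"xyz": [-0.042,-0.028,0],"rot": [0.391,-0.628,0],"grip": 0}
    - {"xyz": [-0.05,-0.033,-0.002],"rot": [0.48,-0.769,0],"grip": 0}
    - {"xyz": [-0.05,-0.033,-0.002],"rot": [0.48,-0.769,0],"grip": 0}

```text
time: 11.53
eef_pos: [0.502, 0.0313, 0.1754]
eef_rot: [0.951, 0.277, 0.135, -0.038]
contact_force: [5.4, 5.0, -10.8]
gripper_width: 0.27
```

```bash
python3 - <<'E'
from h import *
_,a,t=pose();wp(*[(t-5*i,.0735) for i in range(1,6)],(-42.5,.073))
E
```

```text
t 11.53 w 0.270 ang -15.9 tilt -16.1 r 0.0766 y -0.0011 Ft 4.02 Fr -12.41 Fy 1.34 M_Y -0.845
-21.08164584795308 0.0735 xyz [-0.006, -0.005, -0.009] rot [0.092, -0.139, -0.006]
-26.08164584795308 0.0735 xyz [-0.014, -0.009, -0.013] rot [0.181, -0.28, -0.006]
-31.08164584795308 0.0735 xyz [-0.021, -0.014, -0.017] rot [0.27, -0.421, -0.005]
-36.081645847953084 0.0735 xyz [-0.027, -0.018, -0.023] rot [0.359, -0.561, -0.005]
-41.081645847953084 0.0735 xyz [-0.034, -0.022, -0.029] rot [0.449, -0.702, -0.005]
-42.5 0.073 xyz [-0.035, -0.023, -0.031] rot [0.474, -0.742, -0.005]
```

>>> send_rows:
  deltas:
    - {"xyz": [-0.006,-0.005,-0.006],"rot": [0.092,-0.139,0],"grip": 0}
    - {"xyz": [-0.014,-0.009,-0.01],"rot": [0.181,-0.28,0],"grip": 0}
    - {"xyz": [-0.021,-0.014,-0.015],"rot": [0.27,-0.421,0],"grip": 0}
    - {"xyz": [-0.027,-0.018,-0.021],"rot": [0.359,-0.561,0],"grip": 0}
    - {"xyz": [-0.034,-0.022,-0.027],"rot": [0.449,-0.702,0],"grip": 0}
    - {"xyz": [-0.035,-0.023,-0.029],"rot": [0.474,-0.742,0],"grip": 0}
    - {"xyz": [-0.035,-0.023,-0.029],"rot": [0.474,-0.742,0],"grip": 0}

```text
time: 12.12
eef_pos: [0.4842, 0.0199, 0.1628]
eef_rot: [0.894, 0.26, 0.349, -0.101]
contact_force: [1.4, 6.0, -0.9]
gripper_width: 0.273
```

```bash
python3 - <<'E'
from h import *
pose();wp((-42.5,.15),(-15,.16))
cv2.imwrite("pics/t6.png",vision.grab_frame("top"));cv2.imwrite("pics/s6.png",vision.grab_frame("side"))
E
```

```text
t 12.12 w 0.273 ang -41.2 tilt -42.7 r 0.0754 y -0.0012 Ft 2.71 Fr -3.59 Fy 4.33 M_Y -0.382
-42.5 0.15 xyz [-0.087, -0.056, 0.108] rot [-0.002, 0.005, -0.005]
-15 0.16 xyz [0.001, -0.0, 0.187] rot [-0.493, 0.78, -0.005]
```

>>> send_rows:
  deltas:
    - {"xyz": [0,0,0],"rot": [0,0,0],"grip": 0.55}
    - {"xyz": [0,0,0],"rot": [0,0,0],"grip": 0.55}
    - {"xyz": [0,0,0],"rot": [0,0,0],"grip": 0.55}
    - {"xyz": [-0.087,-0.056,0.108],"rot": [0,0,0],"grip": 0.55}
    - {"xyz": [-0.087,-0.056,0.108],"rot": [0,0,0],"grip": 0.55}
    - {"xyz": [-0.087,-0.056,0.108],"rot": [0,0,0],"grip": 0.55}
    - {"xyz": [-0.087,-0.056,0.108],"rot": [0,0,0],"grip": 0.55}
    - {"xyz": [-0.087,-0.056,0.108],"rot": [0,0,0],"grip": 0.55}
    - {"xyz": [-0.087,-0.056,0.108],"rot": [0,0,0],"grip": 0.55}
    - {"xyz": [-0.087,-0.056,0.108],"rot": [0,0,0],"grip": 0.55}

```text
time: 13.05
eef_pos: [0.445, -0.0095, 0.2163]
eef_rot: [0.895, 0.262, 0.346, -0.103]
contact_force: [-0.2, -0.1, 0.5]
gripper_width: 0.551
```

>>> send_rows:
  deltas:
    - {"xyz": [0,0,0],"rot": [0,0,0],"grip": 0.55}
    - {"xyz": [0,0,0],"rot": [0,0,0],"grip": 0.55}
    - {"xyz": [0,0,0],"rot": [0,0,0],"grip": 0.55}
    - {"xyz": [0,0,0],"rot": [0,0,0],"grip": 0.55}
    - {"xyz": [0,0,0],"rot": [0,0,0],"grip": 0.55}
    - {"xyz": [0,0,0],"rot": [0,0,0],"grip": 0.55}
    - {"xyz": [0,0,0],"rot": [0,0,0],"grip": 0.55}

```text
time: 13.63
eef_pos: [0.445, -0.0095, 0.2164]
eef_rot: [0.895, 0.262, 0.346, -0.103]
contact_force: [0.3, 0.1, 0.5]
gripper_width: 0.549
```

```bash
python3 - <<'E'
from h import *
pose();wp((-41,.074))
t=vision.grab_frame("top");s=vision.grab_frame("side");cv2.imwrite("pics/t7.png",t);cv2.imwrite("pics/s7.png",s)
for n,i in(("top",t),("side",s)):
    a,p,q=unroll(i,cam(n));d=p-cv2.GaussianBlur(p[None],(0,0),8)[0];k=np.argsort(d)[:6];print(n,a[k],d[k].round(0))
E
```

```text
t 13.63 w 0.549 ang -41.7 tilt -42.3 r 0.1480 y -0.0053 Ft 0.56 Fr 0.19 Fy -0.07 M_Y 0.258
-41 0.074 xyz [0.08, 0.059, -0.11] rot [-0.029, 0.035, -0.014]
top [64.  63.5 64.5 62.5 63.  61.5] [-2. -2. -2. -2. -2. -2.]
side [93.5 93.  94.  92.5 94.5 92. ] [-11. -11. -11. -11. -10. -10.]
```

>>> send_rows:
  deltas:
    - {"xyz": [0.08,0.059,-0.11],"rot": [-0.029,0.035,-0.014],"grip": 0.55}
    - {"xyz": [0.08,0.059,-0.11],"rot": [-0.029,0.035,-0.014],"grip": 0.55}
    - {"xyz": [0.08,0.059,-0.11],"rot": [-0.029,0.035,-0.014],"grip": 0.55}
    - {"xyz": [0.08,0.059,-0.11],"rot": [-0.029,0.035,-0.014],"grip": 0.4}
    - {"xyz": [0.08,0.059,-0.11],"rot": [-0.029,0.035,-0.014],"grip": 0}
    - {"xyz": [0.08,0.059,-0.11],"rot": [-0.029,0.035,-0.014],"grip": 0}
    - {"xyz": [0.08,0.059,-0.11],"rot": [-0.029,0.035,-0.014],"grip": 0}
    - {"xyz": [0.08,0.059,-0.11],"rot": [-0.029,0.035,-0.014],"grip": 0}
    - {"xyz": [0.08,0.059,-0.11],"rot": [-0.029,0.035,-0.014],"grip": 0}
    - {"xyz": [0.08,0.059,-0.11],"rot": [-0.029,0.035,-0.014],"grip": 0}

```text
time: 14.57
eef_pos: [0.4847, 0.0202, 0.1632]
eef_rot: [0.899, 0.261, 0.337, -0.098]
contact_force: [-5.6, 2.4, 3.3]
gripper_width: 0.27
```

```bash
python3 - <<'E'
from h import *
_,a,t=pose();wp(*[(t+5*i,.074) for i in range(1,7)])
E
```

```text
t 14.57 w 0.270 ang -40.2 tilt -41.1 r 0.0754 y -0.0012 Ft -0.48 Fr 4.64 Fy 5.01 M_Y 0.334
-36.080715336768954 0.074 xyz [0.007, 0.004, 0.002] rot [-0.089, 0.141, -0.002]
-31.080715336768954 0.074 xyz [0.014, 0.008, 0.008] rot [-0.178, 0.282, -0.002]
-26.080715336768954 0.074 xyz [0.021, 0.012, 0.012] rot [-0.267, 0.423, -0.002]
-21.080715336768954 0.074 xyz [0.028, 0.017, 0.016] rot [-0.356, 0.563, -0.002]
-16.080715336768954 0.074 xyz [0.036, 0.022, 0.019] rot [-0.445, 0.704, -0.002]
-11.080715336768954 0.074 xyz [0.044, 0.027, 0.021] rot [-0.535, 0.845, -0.002]
```

>>> send_rows:
  deltas:
    - {"xyz": [0.007,0.004,0.004],"rot": [-0.089,0.141,0],"grip": 0}
    - {"xyz": [0.014,0.008,0.009],"rot": [-0.178,0.282,0],"grip": 0}
    - {"xyz": [0.021,0.012,0.013],"rot": [-0.267,0.423,0],"grip": 0}
    - {"xyz": [0.028,0.017,0.017],"rot": [-0.356,0.563,0],"grip": 0}
    - {"xyz": [0.036,0.022,0.02],"rot": [-0.445,0.704,0],"grip": 0}
    - {"xyz": [0.044,0.027,0.022],"rot": [-0.535,0.845,0],"grip": 0}
    - {"xyz": [0.044,0.027,0.022],"rot": [-0.535,0.845,0],"grip": 0}

```text
time: 15.15
eef_pos: [0.5074, 0.0347, 0.174]
eef_rot: [0.956, 0.278, 0.089, -0.027]
contact_force: [-2.3, 1.7, 0.3]
gripper_width: 0.273
```

```bash
python3 - <<'E'
from h import *
_,a,t=pose();wp(*[(t+5*i,.0745) for i in range(1,7)])
E
```

```text
t 15.15 w 0.273 ang -10.0 tilt -10.7 r 0.0738 y -0.0011 Ft -0.96 Fr 0.42 Fy 2.62 M_Y 0.620
-5.70472783387849 0.0745 xyz [0.007, 0.003, 0.002] rot [-0.093, 0.138, -0.006]
-0.7047278338784899 0.0745 xyz [0.015, 0.009, 0.003] rot [-0.182, 0.279, -0.005]
4.29527216612151 0.0745 xyz [0.023, 0.014, 0.003] rot [-0.271, 0.42, -0.005]
9.29527216612151 0.0745 xyz [0.031, 0.019, 0.002] rot [-0.361, 0.561, -0.005]
14.29527216612151 0.0745 xyz [0.039, 0.024, -0.0] rot [-0.45, 0.701, -0.005]
19.29527216612151 0.0745 xyz [0.047, 0.029, -0.003] rot [-0.539, 0.842, -0.004]
```

>>> send_rows:
  deltas:
    - {"xyz": [0.007,0.003,0.002],"rot": [-0.093,0.138,0],"grip": 0}
    - {"xyz": [0.015,0.009,0.003],"rot": [-0.182,0.279,0],"grip": 0}
    - {"xyz": [0.023,0.014,0.003],"rot": [-0.271,0.42,0],"grip": 0}
    - {"xyz": [0.031,0.019,0.002],"rot": [-0.361,0.561,0],"grip": 0}
    - {"xyz": [0.039,0.024,0],"rot": [-0.45,0.701,0],"grip": 0}
    - {"xyz": [0.047,0.029,-0.003],"rot": [-0.539,0.842,0],"grip": 0}
    - {"xyz": [0.047,0.029,-0.003],"rot": [-0.539,0.842,0],"grip": 0}

```text
time: 15.73
eef_pos: [0.5312, 0.0499, 0.1688]
eef_rot: [0.946, 0.276, -0.166, 0.046]
contact_force: [-6.7, -0.2, -12.8]
gripper_width: 0.269
```

```bash
python3 - <<'E'
from h import *
_,a,t=pose();wp(*[(t+5*i,.0735) for i in range(1,7)])
t=vision.grab_frame("top");a,p,q=unroll(t,cam("top"));d=p-cv2.GaussianBlur(p[None],(0,0),8)[0];k=np.argsort(d)[:6];print(a[k],d[k].round(0))
E
```

```text
t 15.73 w 0.269 ang 20.8 tilt 19.8 r 0.0714 y -0.0010 Ft -0.84 Fr -14.01 Fy 3.43 M_Y 0.208
24.827422120701474 0.0735 xyz [0.007, 0.003, 0.001] rot [-0.097, 0.136, -0.006]
29.827422120701474 0.0735 xyz [0.015, 0.008, -0.003] rot [-0.187, 0.276, -0.005]
34.82742212070147 0.0735 xyz [0.021, 0.012, -0.008] rot [-0.276, 0.417, -0.005]
39.82742212070147 0.0735 xyz [0.028, 0.016, -0.014] rot [-0.365, 0.558, -0.004]
44.82742212070147 0.0735 xyz [0.034, 0.02, -0.02] rot [-0.454, 0.699, -0.004]
49.82742212070147 0.0735 xyz [0.039, 0.023, -0.027] rot [-0.544, 0.839, -0.003]
[28.  28.5 27.5 29.  27.  45. ] [-9. -9. -9. -8. -7. -7.]
```

Line not visible yet; keep turning.

>>> send_rows:
  deltas:
    - {"xyz": [0.007,0.003,-0.001],"rot": [-0.097,0.136,0],"grip": 0}
    - {"xyz": [0.014,0.008,-0.006],"rot": [-0.187,0.276,0],"grip": 0}
    - {"xyz": [0.02,0.012,-0.011],"rot": [-0.276,0.417,0],"grip": 0}
    - {"xyz": [0.026,0.015,-0.017],"rot": [-0.365,0.558,0],"grip": 0}
    - {"xyz": [0.032,0.019,-0.023],"rot": [-0.454,0.699,0],"grip": 0}
    - {"xyz": [0.037,0.022,-0.03],"rot": [-0.544,0.839,0],"grip": 0}
    - {"xyz": [0.037,0.022,-0.03],"rot": [-0.544,0.839,0],"grip": 0}

```text
time: 16.37
eef_pos: [0.5489, 0.0611, 0.1502]
eef_rot: [0.869, 0.254, -0.408, 0.116]
contact_force: [-19.2, -2.5, -12.0]
gripper_width: 0.273
```

```bash
python3 - <<'E'
from h import *
_,a,t=pose()
t=vision.grab_frame("top");s=vision.grab_frame("side");cv2.imwrite("pics/t8.png",t)
for n,i in(("top",t),("side",s)):
    a,p,q=unroll(i,cam(n));d=p-cv2.GaussianBlur(p[None],(0,0),8)[0];k=np.argsort(d)[:8];print(n,a[k],d[k].round(0))
x=cv2.resize(t[165:265,180:300],None,fx=4.5,fy=4.5,interpolation=cv2.INTER_CUBIC)
cv2.imwrite("pics/c8.png",x)
E
```

```text
t 16.37 w 0.273 ang 52.1 tilt 50.2 r 0.0690 y -0.0009 Ft -1.29 Fr -21.40 Fy 8.15 M_Y 0.008
top [-64.  -64.5 -63.5 -63.  -65.  -65.5 -62.5 -66. ] [-10. -10. -10.  -9.  -9.  -8.  -8.  -6.]
side [50.  50.5 49.5 51.  51.5 49.  52.  48.5] [-19. -19. -18. -18. -17. -16. -15. -14.]
```

View pics/c8.png

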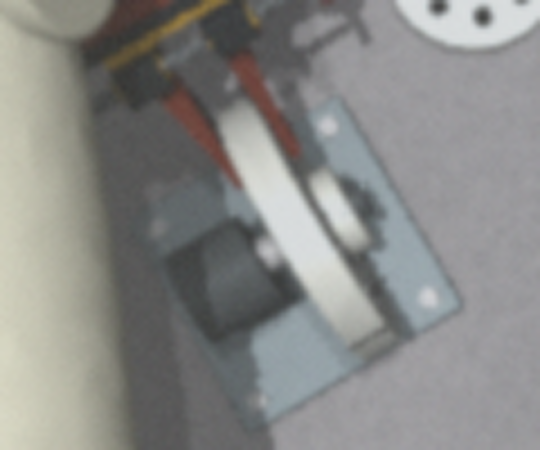

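The line shows near the lower end of the rim at crop (372,348), which the unwrapped rim reads as −64°. With the 92° just turned, the second stop was about −156.5°; the first was −54.5°. The midpoint is about −105.5°, so the stops are 51° either side, within the stated 40–60°. I'll turn back by 41.5° while still holding.

```bash
python3 - <<'E'
from h import *
wp((45,.071),(40,.071),(35,.0715),(30,.072))
E
```

```text
45 0.071 xyz [-0.004, -0.004, 0.012] rot [0.076, -0.141, -0.004]
40 0.071 xyz [-0.009, -0.007, 0.018] rot [0.165, -0.282, -0.005]
35 0.0715 xyz [-0.015, -0.011, 0.024] rot [0.254, -0.423, -0.005]
30 0.072 xyz [-0.021, -0.015, 0.03] rot [0.344, -0.564, -0.006]
```

>>> send_rows:
  deltas:
    - {"xyz": [-0.004,-0.004,0.012],"rot": [0.076,-0.141,0],"grip": 0}
    - {"xyz": [-0.009,-0.007,0.018],"rot": [0.165,-0.282,0],"grip": 0}
    - {"xyz": [-0.015,-0.011,0.024],"rot": [0.254,-0.423,0],"grip": 0}
    - {"xyz": [-0.021,-0.015,0.029],"rot": [0.344,-0.564,0],"grip": 0}
    - {"xyz": [-0.021,-0.015,0.029],"rot": [0.344,-0.564,0],"grip": 0}

```text
time: 16.88
eef_pos: [0.5346, 0.052, 0.164]
eef_rot: [0.928, 0.27, -0.248, 0.069]
contact_force: [-11.0, 0.2, -17.2]
gripper_width: 0.273
```

```bash
python3 - <<'E'
from h import *
_,a,t=pose();wp((25,.072),(20,.0725),(15,.073),(9.5,.073))
E
```

```text
t 16.88 w 0.273 ang 28.2 tilt 29.8 r 0.0686 y -0.0010 Ft 0.03 Fr -19.61 Fy 6.06 M_Y -0.593
25 0.072 xyz [-0.0, -0.001, 0.008] rot [0.078, -0.141, -0.002]
20 0.0725 xyz [-0.007, -0.006, 0.013] rot [0.167, -0.282, -0.002]
15 0.073 xyz [-0.015, -0.01, 0.016] rot [0.257, -0.423, -0.003]
9.5 0.073 xyz [-0.023, -0.016, 0.019] rot [0.355, -0.578, -0.003]
```

>>> send_rows:
  deltas:
    - {"xyz": [-0.002,-0.002,0.004],"rot": [0.078,-0.141,0],"grip": 0}
    - {"xyz": [-0.009,-0.007,0.008],"rot": [0.167,-0.282,0],"grip": 0}
    - {"xyz": [-0.016,-0.011,0.011],"rot": [0.257,-0.423,0],"grip": 0}
    - {"xyz": [-0.023,-0.016,0.013],"rot": [0.355,-0.578,0],"grip": 0}
    - {"xyz": [-0.023,-0.016,0.013],"rot": [0.355,-0.578,0],"grip": 0}
    - {"xyz": [-0.023,-0.016,0.013],"rot": [0.355,-0.578,0],"grip": 0}
    - {"xyz": [-0.023,-0.016,0.013],"rot": [0.355,-0.578,0],"grip": 0}
    - {"xyz": [-0.023,-0.016,0.013],"rot": [0.355,-0.578,0],"grip": 0}
    - {"xyz": [-0.023,-0.016,0.013],"rot": [0.355,-0.578,0],"grip": 0}

```text
time: 17.63
eef_pos: [0.5202, 0.0429, 0.1666]
eef_rot: [0.957, 0.277, -0.084, 0.022]
contact_force: [-9.4, -1.8, -22.3]
gripper_width: 0.272
```

```bash
python3 - <<'E'
from h import *
s,a,t=pose();print(s["qvel"].round(4),s["contact_force"])
o=[]
for n,b,i in(("wrist",(0,0,640,400),0),("side",(180,180,220,200),0)):
    g=vision.grab_frame(n);x,y,w,h=b;o.append(cv2.resize(g[y:y+h,x:x+w],(480,300) if n=="wrist" else (320,300)))
cv2.imwrite("pics/f9.png",np.hstack(o));pose()
E
```

```text
t 17.63 w 0.272 ang 8.0 tilt 10.0 r 0.0660 y -0.0011 Ft -5.71 Fr -23.40 Fy 3.50 M_Y 0.817
[ 0.0021  0.0063 -0.0038 -0.0017  0.0043  0.0011] [ -9.37985202  -1.78874097 -22.33142635]
t 17.73 w 0.275 ang 8.0 tilt 10.0 r 0.0660 y -0.0011 Ft -4.93 Fr -23.09 Fy 4.22 M_Y 0.882
```

View pics/f9.png

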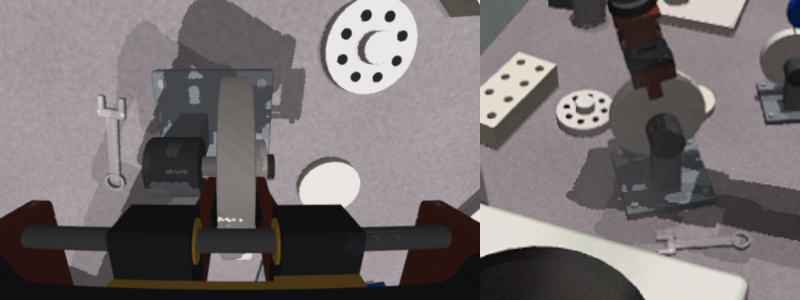

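The picture shows the rim pinched between the fingers at wrist (235,235). Dish, spare and wrench are undisturbed, and joint speeds are close to zero. Handing in.

```bash
python3 -c "
from plant import hand_in
print(hand_in())"
```

```text
the job is handed in; nothing more can be done
None
```

I handed the job in at about 17.7 s. By my measurements the rotor has its heavy side down and its rim is held at the top in a 25 N pinch. `hand_in` gave no verdict.

**How I found the heavy side:** I used the large grey rotor and let it sink once from each side.
- **First stop:** the index line came to rest at about −54.5° (0° is line at the top).
- **Second stop:** about −156.5°. I worked this out by turning the rotor back 92° until the line showed again at −64°.
- **Result:** heavy side is down with the line near −105.5°. The stops lie about 51° either side of that, inside the stated 40–60°. Dead reckoning of the turns agreed.

**Last checks:**
- **Position:** the grasp point is 66 mm from the axle and 1 mm off the disc's middle plane.
- **Motion:** the pose did not change between the last two readings, and all joints were slower than 0.01 rad/s.
- **Bystanders:** the dish, spare rotor and wrench look undisturbed in the last picture.

**What disagreed or stayed weak:**
- **Final turn:** the finger position gave 44° and the tool tilt gave 40°, against 41.5° intended.
- **Line readings:** near the edge of the rim they are only good to a few degrees. I expect the final angle to be within 5–6°, against the 17° allowed.
- **Forces:** readings while gripping were swamped by the pull of the grip, about 23 N along the radius at the end. I did not use them to find the heavy side.
- **Final line position:** I could not see the line with the rotor in its final pose, so that angle comes from the arm's movement alone.

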